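# Snap the circuit board onto its standoffs

## Task

Fit the circuit board from the carton into the open control box: lay it level on the four white snap standoffs, a post tip through each corner hole and its green screw terminals towards the terminal rail, and let go of it. Then press it down gently and evenly on the bare board, never through the transformer and without canting it or forcing it, until all four standoffs have snapped over it and it is held fully home. Leave the other things on the bench where they are.

Things in the scene. Friction and masses are not known exactly. Their poses are not given: they have to be found in the camera images.
- control_box: open control box, cover off: shallow green steel tray, 220 (x) x 250 (y) x 30 mm high, floor and walls 4 mm thick, fixed, lying flat. Origin: centre of its underside. Along its +x side a DIN rail carries grey terminal blocks and a white and black contactor (x 52 to 98 mm, up to 59 mm high). Four white snap standoffs stand 45 mm to +x and -x and 65 mm to +y and -y of the seat point.
- seat (a point): point in the control box, midway between the four standoffs, level with their shoulders: 30 mm to -x of the box's origin, 18 mm above it. Axes as the box. The centre of the board's underside belongs here, held 0.65 mm higher by the springy collars.
- standoff (a point): shoulder of the +x +y standoff (all four are alike): white nylon, a round body 10 mm thick whose shoulder, 18 mm above the box's underside, is a hard stop. On it a springy collar, 12 mm across, stands 1.6 mm high and yields by 4 N a mm. Above: a slim core, 5 mm thick with a round tip, and two sprung barbs sloping from the tip down and outwards along the box's x, to 11 mm across.
- tip (a point): tip of that standoff, 12.3 mm above its shoulder. A board with its holes over the tips rests on the barbs, underside 5 to 7 mm above the shoulders. Pressed down, the barbs fold (6 to 8 N for the two standoffs at one end), then the collars resist; 0.3 to 0.5 mm above the shoulders, at 9 to 12 N an end, the barbs spring out over the board. The collars then lift it to 0.65 mm, tight under the barbs.
- circuit_board: green circuit board, 110 (x) x 150 (y) x 2 mm, stiff, 0.2 to 0.35 kg with its parts, lying parts up. Origin: centre of its underside; at home its axes are those of the box. Holes 7 mm wide at x = 45 and -45 mm, y = 65 and -65 mm. It is damaged if pressed with more than 17 N, or canted by more than 6 degrees to the box while on the standoffs.
- bare_end (a point): top of the bare board at its +y end, 60 mm from the centre, between two holes. The -y end is alike. All the board's parts (transformer, two blue relays 15 mm high, a capacitor 18 mm high, green screw terminals) stand within 48 mm of the middle along y, so both ends are free to press on.
- transformer: black potted transformer with a pale top, soldered to the middle of the board: 36 (x) x 44 (y) x 32 mm high. Origin: centre of its underside, on the board's upper face. The board can be carried by it (clear space 25 mm beside it along the board's x); it must not be used to press the board over the barbs.
- terminals (a point): top of the green screw terminals, a strip 10 (x) x 60 (y) x 11 mm high along the +x edge of the board: 49 mm to +x of the board's origin, 13 mm above it.
- snap0a (a joint): the barb on the +x side of the standoff at +x +y: 0 when sprung out (also before the board comes), about 0.25 rad while the board's hole holds it folded in
- snap0b (a joint): the barb on the -x side of the standoff at +x +y: 0 when sprung out (also before the board comes), about 0.25 rad while the board's hole holds it folded in
- snap1a (a joint): the barb on the +x side of the standoff at +x -y: 0 when sprung out (also before the board comes), about 0.25 rad while the board's hole holds it folded in
- snap1b (a joint): the barb on the -x side of the standoff at +x -y: 0 when sprung out (also before the board comes), about 0.25 rad while the board's hole holds it folded in
- snap2a (a joint): the barb on the +x side of the standoff at -x -y: 0 when sprung out (also before the board comes), about 0.25 rad while the board's hole holds it folded in
- snap2b (a joint): the barb on the -x side of the standoff at -x -y: 0 when sprung out (also before the board comes), about 0.25 rad while the board's hole holds it folded in
- snap3a (a joint): the barb on the +x side of the standoff at -x +y: 0 when sprung out (also before the board comes), about 0.25 rad while the board's hole holds it folded in
- snap3b (a joint): the barb on the -x side of the standoff at -x +y: 0 when sprung out (also before the board comes), about 0.25 rad while the board's hole holds it folded in
- carton: shallow open carton, 150 (x) x 190 (y) x 20 mm high, with a dark foam sheet whose top, 10 mm above the bench, carries the board. Fixed. Origin: centre of its underside.
- screwdriver: orange screwdriver, 190 mm long along its x, lying between box and carton; origin on the bench under its middle. Not to be moved.
- standoff_bin: small yellow bin of spare standoffs, 85 x 75 x 35 mm; origin under its centre. Not to be moved.
- multimeter: yellow multimeter, 150 x 78 x 42 mm; origin under its centre. Not to be moved.
- pliers: red-handled pliers, 180 mm long; origin under the joint. Not to be moved.
- contact_spray: blue and white spray can, 52 mm thick, 170 mm high; origin under its centre. Not to be moved.
- tape_roll: roll of black tape, 90 mm across, 19 mm high; origin under its centre. Not to be moved.
- spanner: steel spanner, 190 mm long, lying flat; origin under its middle. Not to be moved.

How it is judged:
On the way:
1. the board lies on the barbs of all four standoffs, a post tip through each hole, not yet snapped, and the gripper has let go of it (horizontal distance between circuit_board and seat below 0.003 m and angle between the x axis of circuit_board and the x axis of control_box, either way round below 0.05 rad and x of terminals in the frame of control_box above 0 m and z of circuit_board in the frame of control_box between 0.0215 and 0.027 m and angle between the z axis of circuit_board and the z axis of control_box, either way round below 0.03 rad and contact force between the fingers and circuit_board below 0.3 N), for 0.2 s.
At the end, for the whole second after the job is handed in: the board lies let go and at rest, all eight barbs sprung out over it (below 0.1 rad): its centre within 3 mm of the seat and less than 1.2 mm above the shoulders, level with the box within 0.015 rad, in line with it within 0.05 rad, its screw terminals on the side of the rail (horizontal distance between circuit_board and seat below 0.003 m and angle between the x axis of circuit_board and the x axis of control_box, either way round below 0.05 rad and x of terminals in the frame of control_box above 0 m and z of circuit_board in the frame of control_box below 0.0192 m and angle between the z axis of circuit_board and the z axis of control_box, either way round below 0.015 rad and value of joint each of snap0a, snap0b, snap1a, snap1b, snap2a, snap2b, snap3a, snap3b below 0.1 rad and linear speed of circuit_board below 0.01 m/s); the robot touches nothing.
It fails at once if the bare board is pressed with more than 17 N (contact force between the fingers and circuit_board above 17 N and contact force between the fingers and transformer below 1 N).
It fails at once if the board is pressed down over the barbs through its transformer (gripped or pushed) instead of on the bare board (contact force between the fingers and transformer above 2 N and horizontal distance between circuit_board and seat below 0.01 m and z of circuit_board in the frame of control_box below 0.0215 m).
It fails at once if the board cants by more than 6 degrees to the box while it is on the standoffs (horizontal distance between circuit_board and seat below 0.015 m and z of circuit_board in the frame of control_box below 0.029 m and angle between the z axis of circuit_board and the z axis of control_box, either way round above 0.105 rad).
It fails at once if another thing on the bench is moved by more than 25 mm (distance of any of screwdriver, standoff_bin, multimeter, pliers, contact_spray, tape_roll, spanner from where it was at the start of the episode above 0.025 m).
It also fails if it takes over 56 s, if anything falls off the work surface, if the arm or the gripper's body presses on something with over 40 N, if the wrist force passes 120 N, or if a joint passes its speed limit or range.

## Robot

A 7-joint arm with a two-finger parallel gripper is mounted at the origin on the work surface. World frame = base frame: x ahead of the robot, y to its left, z up, the work surface at z = 0. Lengths are in m, angles in rad, forces in N, time in s.
With the tool pointing down it reaches from about 0.425 to 0.925 m from the base axis. Payload 6.8 kg.
Tool frame: the origin (TCP) lies midway between the tips of the shut fingers; the grasp point (between the pads) lies 19 mm behind it; z points along the fingers, y is the line along which they close (so a half turn about z gives the same grasp; the last joint's range is limited). The gripper opens to 85 mm and grips with 20 to 120 N. Pads are 22 mm wide; open, the fingers measure 114 mm over their backs; the gripper's body (76 mm by 85 mm) begins 54 mm behind the grasp point. The pads swing forward as they close: fully open they stand 13 mm farther back than shut.
Start: joints at [1.012, 0.477, 0.022, 1.555, -0.011, 1.109, -0.083], TCP at [0.294, -0.608, 0.231] pointing down, gripper open.
Joint ranges: [-2.96, 2.96], [-0.34, 2.1], [-1.41, 1.46], [0.24, 2.44], [-1.37, 4.51], [0.17, 1.92], [-2.96, 2.96]. Speed limits (rad/s): [2.39, 2.39, 3.14, 3.14, 3.14, 3.14, 3.14].

## Interface

Orientations are given as a unit quaternion [w, x, y, z].
In Python, from station import bot, imaging gives the robot as it stands.
- The arm moves only by the tool move_arm, never from a script. Its argument "commands" is a list that holds one entry, the list of rows, each a list of 7 numbers: the shift along the tool's x, y, z in m, then the turn, a rotation vector about the tool's x, y, z in degrees, then the finger opening in m, from 0 to 0.0854. In form: [[[x, y, z, rx, ry, rz, grip], ...]]. A call has 1 to 20 rows; each row shifts and turns the commanded pose from where the row before left it, along the tool's axes as they then stand; what a row does not reach is not made up. A row lasts 1/8 s, in which the tool goes at most 62.5 mm and 10.7 degrees, less where a joint would pass 70% of its speed; a pose out of reach is approached as far as the arm can. A call is refused whole if a number of a shift passes 0.0625 or a number of a turn 10.7, either way. A call with a gripper value outside its range is refused whole. The fingers move at their own pace and stop on an object; "squeeze" is the grip in N (left out, the last holds). Time passes only in rows, so rows that do not move let the fingers close. It gives the time, the measured TCP pose, the force, the opening and the grip force at its end, in the units of the state.
- bot.get_obs(): the state, without advancing time (a new reading comes with each control period).
- imaging.read_camera(name): name is "scene" or "top" or "wrist"; returns the picture (384x512x3 uint8, red, green, blue); there is no depth.
- imaging.calibration(name): a dict with "intrinsics" (3x3 intrinsics, pixels), "k1" (the pictures are not rectified: a ray, as slopes to the right and down, at radius r is drawn at 1 + k1 r^2 times it, then the intrinsics apply), "extrinsics" (4x4, takes a point from camera to world coordinates); the wrist camera has in their place "mount" (4x4, takes a point from camera to tool coordinates, whose origin is the TCP and whose axes are the flange's). Camera axes: x right, y down, z forward; pixel columns grow to the right and rows downward; lengths in m; the calibration is good to about 2 mm. A picture is of the moment at which its call begins: read the wrist's pose just before it. calibration takes no time and is no camera call.
- bot.hand_in(): hands the job in; it is judged then, once.
The state is a dict: "t": time; "q": joint angles; "joint_vel": joint speeds; "joint_torque": joint torques, N m; "eef_pos": TCP position; "tool_rot": TCP orientation; "contact_force": force on the tool from outside, world axes, zero at the start; "torque": the same for the moment, N m; "gripper_width": opening from 0.0 (shut) to 1.0 (fully open); "grasp_force": force on a finger pad.
Only numpy, scipy, OpenCV 4.12 (cv2) and the standard library are available. Lean on these libraries where they do the work, as an engineer would, in place of code of your own. Each camera call takes 0.05 s, during which the arm holds its last target. There are 200 camera calls.

## Working session

There is one attempt and no reset: what is moved stays moved. The work goes in short steps, Python scripts to look and compute and a tool call to move; the robot and the scene stay as the last step left them, time stands still between calls to the robot, and variables do not carry over. Pictures are saved under pics/ and viewed, at most 10 in all, crops included, and the job is handed in when it is done.

Besides the shell and the picture viewer there is one more tool, called by a JSON object that holds its "fn" and its "kwargs", one argument or row to a line. move_arm: Moves the arm, as the interface text tells. Its arguments: {"type":"object","properties":{"commands":{"type":"array","items":{"type":"array","items":{"type":"array","items":{"type":"number"}}}},"squeeze":{"type":"number"}},"required":["commands"]}

```bash
mkdir -p pics; python3 - <<'E'
from station import bot, imaging
import cv2, numpy as np
ims=[]
for n in ("scene","top","wrist"):
    im=imaging.read_camera(n); cv2.imwrite(f"pics/{n}0.png",im[:,:,::-1]); 
    c=imaging.calibration(n); print(n,{k:np.round(v,4).tolist() for k,v in c.items()})
o=bot.get_obs(); print({k:np.round(v,4).tolist() for k,v in o.items()})
E
```

```text
scene {'intrinsics': [[390.5012, 0.0, 255.4844], [0.0, 390.5012, 194.2664], [0.0, 0.0, 1.0]], 'k1': -0.0084, 'extrinsics': [[-0.8843, 0.3349, -0.3254, 0.9404], [0.4669, 0.649, -0.6007, 0.6476], [0.01, -0.6831, -0.7302, 0.9298], [0.0, 0.0, 0.0, 1.0]]}
top {'intrinsics': [[356.4053, 0.0, 251.6987], [0.0, 356.4053, 193.6545], [0.0, 0.0, 1.0]], 'k1': -0.1035, 'extrinsics': [[-0.0013, -0.9786, 0.2057, 0.3249], [-1.0, 0.0, -0.006, -0.0768], [0.0058, -0.2057, -0.9786, 1.1281], [0.0, 0.0, 0.0, 1.0]]}
wrist {'intrinsics': [[338.6689, 0.0, 249.6034], [0.0, 338.6689, 189.9819], [0.0, 0.0, 1.0]], 'k1': -0.099, 'mount': [[0.0012, -0.9605, -0.2783, 0.0706], [1.0, 0.0012, 0.0001, 0.0], [0.0003, -0.2783, 0.9605, -0.1429], [0.0, 0.0, 0.0, 1.0]]}
{'t': 0.15, 'q': [1.0119, 0.4776, 0.0224, 1.5562, -0.0115, 1.1093, -0.0831], 'joint_vel': [0.0013, -0.0032, -0.0016, -0.0038, -0.002, 0.0012, -0.0009], 'joint_torque': [0.0021, -59.6924, 1.6099, -28.1491, 0.0127, 0.0065, -0.0], 'eef_pos': [0.2939, -0.6072, 0.2306], 'tool_rot': [-0.0007, 0.9747, 0.2235, -0.0002], 'contact_force': [0.226, -0.6578, -0.5091], 'torque': [-0.0005, 0.0469, 0.0056], 'grasp_force': 0.0, 'gripper_width': 0.9997}
```

View pics/top0.png

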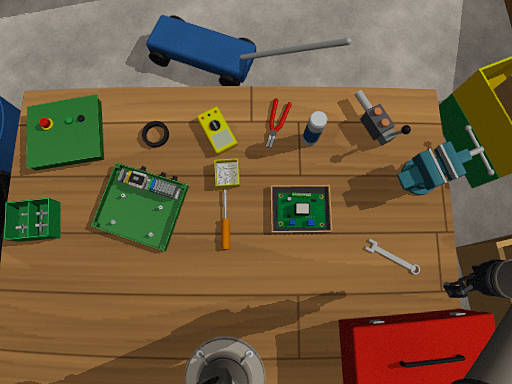

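View pics/scene0.png

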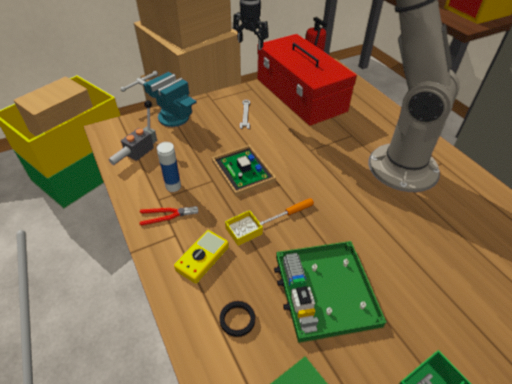

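```bash
cat > h.py <<'E'
import cv2, numpy as np
from scipy.spatial.transform import Rotation as R
from station import bot, imaging
def T(o):
    t=np.eye(4); w,x,y,z=o["tool_rot"]; t[:3,:3]=R.from_quat([x,y,z,w]).as_matrix(); t[:3,3]=o["eef_pos"]; return t
def cam(n,o=None):
    c=imaging.calibration(n); return c, (T(o)@c["mount"] if n=="wrist" else c["extrinsics"])
def cast(c,E,uv,z):
    uv=np.atleast_2d(np.float64(uv)); K=c["intrinsics"]; d=(uv-[K[0,2],K[1,2]])/[K[0,0],K[1,1]]
    s=d.copy()
    for _ in range(10): s=d/(1+c["k1"]*(s**2).sum(1,keepdims=True))
    r=np.c_[s,np.ones(len(s))]@E[:3,:3].T; p=E[:3,3]
    return p+r*((z-p[2])/r[:,2:])
def proj(c,E,P):
    P=np.atleast_2d(P); q=(P-E[:3,3])@E[:3,:3]; s=q[:,:2]/q[:,2:]; s=s*(1+c["k1"]*(s**2).sum(1,keepdims=True))
    K=c["intrinsics"]; return s*[K[0,0],K[1,1]]+[K[0,2],K[1,2]]
def blobs(mask,amin=10,amax=1e9):
    n,l,st,ce=cv2.connectedComponentsWithStats(mask.astype(np.uint8)); 
    return [(ce[i].round(1).tolist(),int(st[i,4])) for i in range(1,n) if amin<=st[i,4]<=amax]
E
python3 - <<'E'
from h import *
im=imaging.read_camera("top")
a=cv2.resize(im[155:255,85:190],None,fx=3.8,fy=3.8,interpolation=cv2.INTER_CUBIC)
b=cv2.resize(im[180:240,262:338],None,fx=5.2,fy=5.2,interpolation=cv2.INTER_CUBIC)
o=np.zeros((390,800,3),np.uint8); o[:a.shape[0],:a.shape[1]]=a; o[:b.shape[0],400:400+b.shape[1]]=b[:,:400]
cv2.imwrite("pics/crop1.png",o[:,:,::-1])
c,E=cam("top"); h=cv2.cvtColor(im,cv2.COLOR_RGB2HSV)
m=(h[...,1]<70)&(h[...,2]>140)
for p,a in blobs(m[155:255,85:190],2): 
    uv=np.add(p,[85,155]); print(uv,a,cast(c,E,uv,.025).round(3))
for p,a in blobs(m[180:240,262:338],5): 
    uv=np.add(p,[262,180]); print("b",uv,a,cast(c,E,uv,.044).round(3))
E
```

```text
[126.6 173.2] 5 [[0.624 0.322 0.025]]
[139.4 173.2] 28 [[0.624 0.279 0.025]]
[124.  180.5] 2 [[0.6   0.328 0.025]]
[148.3 180. ] 7 [[0.602 0.249 0.025]]
[156.  180.5] 2 [[0.6   0.223 0.025]]
[129.  182.5] 2 [[0.593 0.311 0.025]]
[137. 185.] 21 [[0.585 0.284 0.025]]
[155.  183.5] 2 [[0.59  0.226 0.025]]
[145.5 188. ] 2 [[0.575 0.256 0.025]]
[155.5 188.5] 2 [[0.574 0.224 0.025]]
[159.5 190. ] 2 [[0.569 0.21  0.025]]
[162.5 190.5] 2 [[0.567 0.201 0.025]]
[176.6 194.4] 16 [[0.554 0.155 0.025]]
[122.7 194.8] 14 [[0.553 0.329 0.025]]
[160.1 206.8] 14 [[0.514 0.206 0.025]]
[112.8 221.5] 13 [[0.467 0.355 0.025]]
[150.4 234.1] 15 [[0.428 0.232 0.025]]
b [288.9 198.1] 8 [[ 0.539 -0.199  0.044]]
b [302.5 208. ] 108 [[ 0.507 -0.24   0.044]]
```

View pics/crop1.png

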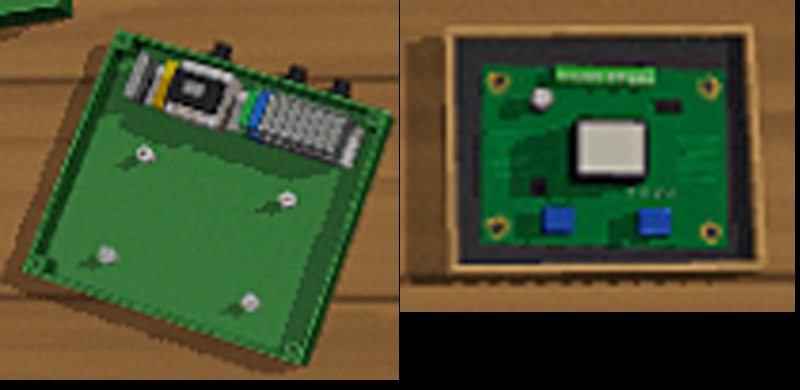

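```bash
cat >> h.py <<'E'
from scipy.linalg import logm, expm
def pose(p,yawy):  # tool down, tool y at azimuth yawy (deg)
    a=np.radians(yawy); y=np.array([np.cos(a),np.sin(a),0]); z=np.array([0,0,-1.]); t=np.eye(4)
    t[:3,:3]=np.c_[np.cross(y,z),y,z]; t[:3,3]=p; return t
def step(A,B,n):
    G=expm(np.real(logm(np.linalg.inv(A)@B))/n)
    return G[:3,3].round(4).tolist()+R.from_matrix(G[:3,:3]).as_rotvec(degrees=True).round(2).tolist()
E
python3 - <<'E'
from h import *
print(step(T(bot.get_obs()),pose([.507,-.24,.14],-1.6),14))
E
```

```text
[0.0318, -0.0028, 0.0065, -0.0, -0.0, -4.47]
```

{"fn": "move_arm", "kwargs": {
  "commands": [
    [[0.0318, -0.0028, 0.0065, 0, 0, -4.47, 0.0854], [0.0318, -0.0028, 0.0065, 0, 0, -4.47, 0.0854], [0.0318, -0.0028, 0.0065, 0, 0, -4.47, 0.0854], [0.0318, -0.0028, 0.0065, 0, 0, -4.47, 0.0854], [0.0318, -0.0028, 0.0065, 0, 0, -4.47, 0.0854], [0.0318, -0.0028, 0.0065, 0, 0, -4.47, 0.0854], [0.0318, -0.0028, 0.0065, 0, 0, -4.47, 0.0854], [0.0318, -0.0028, 0.0065, 0, 0, -4.47, 0.0854], [0.0318, -0.0028, 0.0065, 0, 0, -4.47, 0.0854], [0.0318, -0.0028, 0.0065, 0, 0, -4.47, 0.0854], [0.0318, -0.0028, 0.0065, 0, 0, -4.47, 0.0854], [0.0318, -0.0028, 0.0065, 0, 0, -4.47, 0.0854], [0.0318, -0.0028, 0.0065, 0, 0, -4.47, 0.0854], [0.0318, -0.0028, 0.0065, 0, 0, -4.47, 0.0854], [0, 0, 0, 0, 0, 0, 0.0854], [0, 0, 0, 0, 0, 0, 0.0854]]
  ]
}}

```text
t: 2.2
eef_pos: [0.5071, -0.2399, 0.1403]
tool_rot: [0.0, 0.717, 0.697, -0.0]
contact_force: [-0.4, 0.5, -0.4]
gripper_width: 1.001
grasp_force: 0.0
```

```bash
python3 - <<'E'
from h import *
o=bot.get_obs(); im=imaging.read_camera("wrist"); np.save("w1.npy",im); np.save("T1.npy",T(o))
print(o["t"],o["eef_pos"],o["tool_rot"])
cv2.imwrite("pics/w1.png",cv2.resize(im,None,fx=1.5,fy=1.5)[:,:,::-1])
E
```

```text
2.2 [ 0.50706225 -0.23987066  0.14030782] [ 2.00280272e-04  7.16742840e-01  6.97337509e-01 -2.44710504e-04]
```

View pics/w1.png

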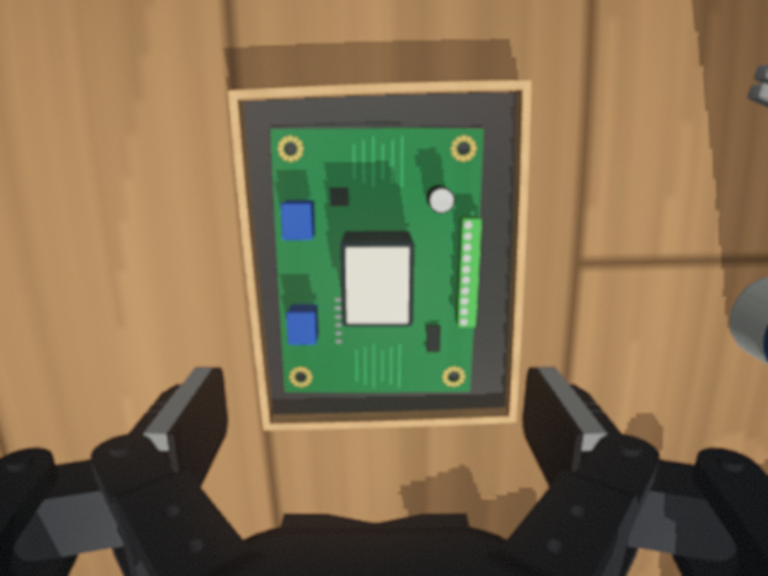

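```bash
cat >> h.py <<'E'
def fit(P,names):  # P world xy of corner points; names model xy in mm -> centre, yaw deg, rms mm
    M=np.array(names)/1000; pc=P[:,:2].mean(0); mc=M.mean(0)
    a=((P[:,:2]-pc)@[1,1j])*np.conj((M-mc)@[1,1j]); y=np.angle(a.sum())
    r=np.array([[np.cos(y),-np.sin(y)],[np.sin(y),np.cos(y)]]); c=pc-r@mc
    e=P[:,:2]-c-M@r.T
    return c,np.degrees(y),(e*1000).round(2).tolist()
E
python3 - <<'E'
from h import *
im=np.load("w1.npy"); t=np.load("T1.npy"); c=imaging.calibration("wrist"); E=t@c["mount"]
h=cv2.cvtColor(im,cv2.COLOR_RGB2HSV)
uv=[]
for g in [(290,149),(463,149),(454,376),(300,376)]:
    u,v=int(g[0]/1.5),int(g[1]/1.5); s=h[v-13:v+13,u-13:u+13]
    m=((s[...,0]>12)&(s[...,0]<36)&(s[...,1]>60)&(s[...,2]>90)).astype(np.uint8)
    k=cv2.findContours(m,cv2.RETR_EXTERNAL,cv2.CHAIN_APPROX_NONE)[0]; k=max(k,key=cv2.contourArea)
    (x,y),_,_=cv2.fitEllipse(k); uv.append([x+u-13,y+v-13]); print(uv[-1],cv2.boundingRect(k))
P=cast(c,E,uv,.012); print(P.round(4)); print(fit(P,[(-45,65),(45,65),(45,-65),(-45,-65)]))
w=(h[...,1]<40)&(h[...,2]>180); 
for p,a in blobs(w[150:230,215:285],500): print(cast(c,E,np.add(p,[215,150]),.044))
E
```

```text
[193.08637809753418, 98.66756629943848] (5, 4, 17, 18)
[308.73786544799805, 98.53134632110596] (6, 4, 17, 18)
[302.0108289718628, 250.57625675201416] (6, 7, 15, 14)
[200.00058460235596, 250.84237003326416] (6, 7, 15, 14)
[[ 0.4646 -0.1725  0.012 ]
 [ 0.5549 -0.1747  0.012 ]
 [ 0.5516 -0.3048  0.012 ]
 [ 0.4614 -0.3027  0.012 ]]
(array([ 0.50814096, -0.23868402]), np.float64(-1.3954508460035622), [[-0.12, 0.11], [0.16, 0.05], [0.08, -0.01], [-0.12, -0.15]])
[[ 0.50819228 -0.23817046  0.044     ]]
```

```bash
python3 - <<'E'
from h import *
print(step(T(bot.get_obs()),pose([.5081,-.2387,.016],-1.4),8))
E
```

```text
[0.0002, 0.0001, 0.0155, 0.0, 0.01, -0.03]
```

{"fn": "move_arm", "kwargs": {
  "commands": [
    [[0.0011, 0.0011, 0.0155, 0, 0, -0.2, 0.05], [0, 0, 0.0155, 0, 0, 0, 0.05], [0, 0, 0.0155, 0, 0, 0, 0.05], [0, 0, 0.0155, 0, 0, 0, 0.05], [0, 0, 0.0155, 0, 0, 0, 0.05], [0, 0, 0.0155, 0, 0, 0, 0.05], [0, 0, 0.0155, 0, 0, 0, 0.05], [0, 0, 0.0155, 0, 0, 0, 0.05], [0, 0, 0, 0, 0, 0, 0.05], [0, 0, 0, 0, 0, 0, 0.03], [0, 0, 0, 0, 0, 0, 0.03], [0, 0, 0, 0, 0, 0, 0.03], [0, 0, 0, 0, 0, 0, 0.03]]
  ],
  "squeeze": 40
}}

```text
t: 3.88
eef_pos: [0.5084, -0.2387, 0.0165]
tool_rot: [0.0, 0.716, 0.698, 0.0]
contact_force: [-0.8, -0.0, -1.0]
gripper_width: 0.417
grasp_force: 41.8
```

```bash
python3 - <<'E'
from h import *
A=T(bot.get_obs()); A[2,3]=.1405
print(step(A,pose([.4905,.2805,.16],-17.6),12))
E
```

```text
[0.0427, -0.0081, -0.0016, 0.0, 0.0, 1.35]
```

{"fn": "move_arm", "kwargs": {
  "commands": [
    [[0, 0, 0, 0, 0, 0, 0.055], [0, 0, 0, 0, 0, 0, 0.055], [0, 0, -0.024, 0, 0, 0, 0.0854], [0, 0, -0.05, 0, 0, 0, 0.0854], [0, 0, -0.05, 0, 0, 0, 0.0854], [0.0427, -0.0081, -0.0016, 0, 0, 1.35, 0.0854], [0.0427, -0.0081, -0.0016, 0, 0, 1.35, 0.0854], [0.0427, -0.0081, -0.0016, 0, 0, 1.35, 0.0854], [0.0427, -0.0081, -0.0016, 0, 0, 1.35, 0.0854], [0.0427, -0.0081, -0.0016, 0, 0, 1.35, 0.0854], [0.0427, -0.0081, -0.0016, 0, 0, 1.35, 0.0854], [0.0427, -0.0081, -0.0016, 0, 0, 1.35, 0.0854], [0.0427, -0.0081, -0.0016, 0, 0, 1.35, 0.0854], [0.0427, -0.0081, -0.0016, 0, 0, 1.35, 0.0854], [0.0427, -0.0081, -0.0016, 0, 0, 1.35, 0.0854], [0.0427, -0.0081, -0.0016, 0, 0, 1.35, 0.0854], [0.0427, -0.0081, -0.0016, 0, 0, 1.35, 0.0854], [0, 0, 0, 0, 0, 0, 0.0854], [0, 0, 0, 0, 0, 0, 0.0854]]
  ]
}}

```text
t: 6.25
eef_pos: [0.4908, 0.2803, 0.1593]
tool_rot: [0.0, 0.807, 0.591, -0.0]
contact_force: [0.7, -0.7, 0.2]
gripper_width: 0.998
grasp_force: 0.0
```

```bash
python3 - <<'E'
from h import *
o=bot.get_obs(); im=imaging.read_camera("wrist"); np.save("w2.npy",im); np.save("T2.npy",T(o))
print(o["t"],o["eef_pos"],o["tool_rot"])
cv2.imwrite("pics/w2.png",cv2.resize(im,None,fx=1.5,fy=1.5)[:,:,::-1])
h=cv2.cvtColor(im,cv2.COLOR_RGB2HSV); c,E=cam("wrist",o)
print(step(T(o),pose([.5081,-.2387,.1405],-1.4),12))
for p,a in blobs((h[...,1]<50)&(h[...,2]>150),15): print(p,a,cast(c,E,p,.029).round(4))
E
```

```text
6.25 [0.49077094 0.2802821  0.15927294] [ 2.30396049e-04  8.06853483e-01  5.90751442e-01 -3.71018364e-04]
[-0.0425, 0.0091, 0.0016, -0.0, 0.0, -1.35]
[383.6, 58.4] 924 [[0.6194 0.3423 0.029 ]]
[375.7, 81.0] 748 [[0.6094 0.3273 0.029 ]]
[194.8, 95.1] 234 [[0.4704 0.3589 0.029 ]]
[305.6, 94.8] 224 [[0.5534 0.333  0.029 ]]
[372.9, 107.1] 256 [[0.6027 0.3082 0.029 ]]
[363.5, 154.6] 1045 [[0.5868 0.2728 0.029 ]]
[412.0, 142.0] 250 [[0.6286 0.2711 0.029 ]]
[393.4, 145.5] 223 [[0.6127 0.2729 0.029 ]]
[380.6, 223.2] 308 [[0.5887 0.2085 0.029 ]]
[379.4, 234.2] 301 [[0.5857 0.1985 0.029 ]]
[201.2, 242.5] 162 [[0.4328 0.2389 0.029 ]]
[299.8, 242.3] 151 [[0.5159 0.2129 0.029 ]]
[380.6, 244.3] 230 [[0.5849 0.1884 0.029 ]]
[386.4, 253.8] 106 [[0.5883 0.1773 0.029 ]]
[106.3, 293.7] 69 [[0.327 0.215 0.029]]
[392.9, 293.7] 67 [[0.5871 0.1332 0.029 ]]
[435.9, 376.5] 390 [[0.6178 0.0098 0.029 ]]
```

View pics/w2.png

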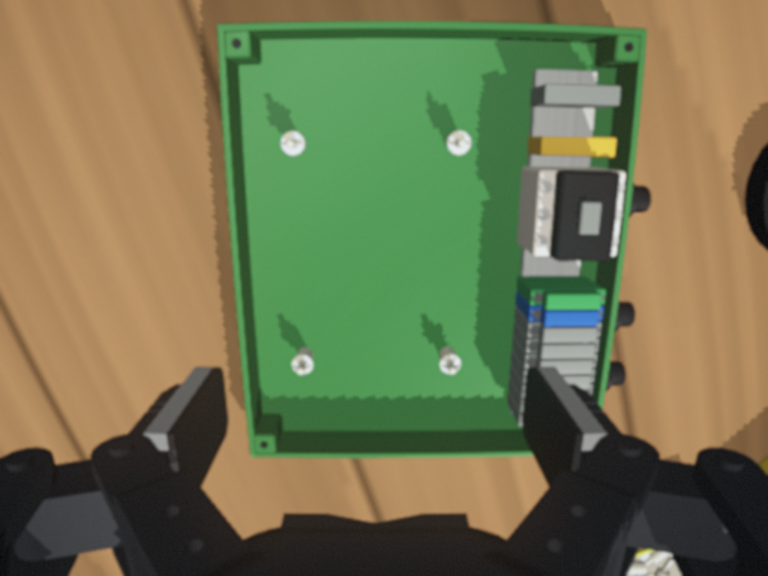

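```bash
python3 - <<'E'
from h import *
im=np.load("w2.npy"); t=np.load("T2.npy"); c=imaging.calibration("wrist"); E=t@c["mount"]
uv=[[194.8,95.1],[305.6,94.8],[299.8,242.3],[201.2,242.5]]
M=[(-45,65),(45,65),(45,-65),(-45,-65)]
for z in (.0185,.0196,.021): print(z,fit(cast(c,E,uv,z),M))
C,y,_=fit(cast(c,E,uv,.0196),M); r=np.radians(y); Rm=np.array([[np.cos(r),-np.sin(r)],[np.sin(r),np.cos(r)]])
P=np.array(M)/1000@Rm.T+C
big=[]
for (u,v),p in zip(uv,P):
    s=im[int(v)-14:int(v)+14,int(u)-14:int(u)+14]; s=cv2.resize(s,None,fx=12,fy=12,interpolation=cv2.INTER_CUBIC)
    for z,col in ((.0196,(255,0,0)),(.0303,(0,0,255))):
        rr=.006 if z<.02 else .0015; a=np.linspace(0,6.28,40)
        q=proj(c,E,np.c_[p[0]+rr*np.cos(a),p[1]+rr*np.sin(a),0*a+z])
        q=(q-[int(u)-14,int(v)-14]+.5)*12
        cv2.polylines(s,[q.astype(int)],True,col,1)
    big.append(s)
o=np.vstack([np.hstack(big[:2]),np.hstack([big[3],big[2]])]); cv2.imwrite("pics/c2.png",cv2.resize(o,(590,590))[:,:,::-1])
E
```

```text
0.0185 (array([0.49238324, 0.28354446]), np.float64(-17.36027820985657), [[-0.01, 0.34], [0.22, 0.27], [0.11, -0.36], [-0.31, -0.25]])
0.0196 (array([0.49246066, 0.28379234]), np.float64(-17.360278209856578), [[0.08, 0.04], [-0.03, 0.08], [0.02, -0.07], [-0.07, -0.06]])
0.021 (array([0.4925592 , 0.28410784]), np.float64(-17.360278209856556), [[0.19, -0.33], [-0.34, -0.16], [-0.1, 0.31], [0.24, 0.18]])
```

View pics/c2.png

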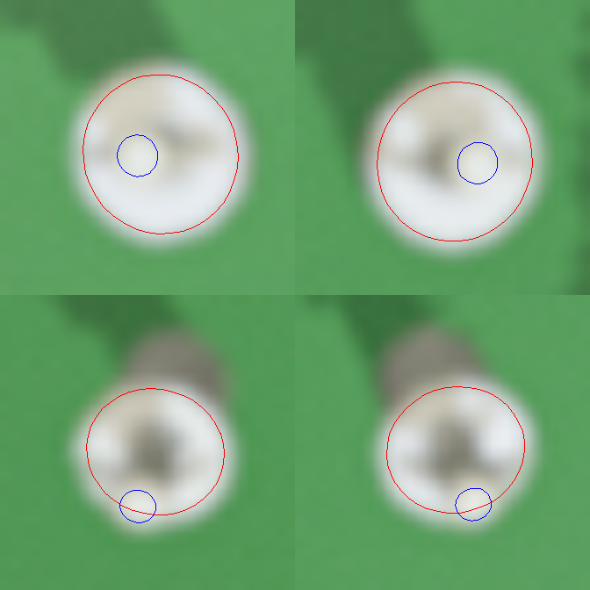

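{"fn": "move_arm", "kwargs": {
  "commands": [
    [[-0.0425, 0.0091, 0.0016, 0, 0, -1.35, 0.05], [-0.0425, 0.0091, 0.0016, 0, 0, -1.35, 0.05], [-0.0425, 0.0091, 0.0016, 0, 0, -1.35, 0.05], [-0.0425, 0.0091, 0.0016, 0, 0, -1.35, 0.05], [-0.0425, 0.0091, 0.0016, 0, 0, -1.35, 0.05], [-0.0425, 0.0091, 0.0016, 0, 0, -1.35, 0.05], [-0.0425, 0.0091, 0.0016, 0, 0, -1.35, 0.05], [-0.0425, 0.0091, 0.0016, 0, 0, -1.35, 0.05], [-0.0425, 0.0091, 0.0016, 0, 0, -1.35, 0.05], [-0.0425, 0.0091, 0.0016, 0, 0, -1.35, 0.05], [-0.0425, 0.0091, 0.0016, 0, 0, -1.35, 0.05], [-0.0425, 0.0091, 0.0016, 0, 0, -1.35, 0.05], [0, 0, 0, 0, 0, 0, 0.05]]
  ]
}}

```text
t: 7.92
eef_pos: [0.5066, -0.2443, 0.14]
tool_rot: [0.0, 0.719, 0.695, -0.001]
contact_force: [-0.3, 0.7, -0.4]
gripper_width: 0.586
grasp_force: 0.0
```

```bash
python3 - <<'E'
from h import *
print(step(T(bot.get_obs()),pose([.5083,-.2386,.016],-1.4),1))
E
```

```text
[0.006, 0.0016, 0.124, -0.03, 0.11, -0.47]
```

{"fn": "move_arm", "kwargs": {
  "commands": [
    [[0, 0, 0.02, 0, 0, 0, 0.05], [0, 0, 0, 0, 0, 0, 0.05]]
  ]
}}

```text
t: 8.18
eef_pos: [0.5064, -0.2383, 0.1192]
tool_rot: [-0.002, 0.716, 0.698, -0.001]
contact_force: [-0.9, 0.5, -0.1]
gripper_width: 0.585
grasp_force: 0.0
```

```bash
python3 - <<'E'
from h import *
print(bot.get_obs()["eef_pos"],step(T(bot.get_obs()),pose([.5083,-.2386,.016],-1.4),1))
E
```

```text
[ 0.50637708 -0.23828823  0.11920592] [-0.0004, 0.0023, 0.1032, -0.18, -0.06, -0.03]
```

{"fn": "move_arm", "kwargs": {
  "commands": [
    [[0, 0.0015, 0.03, 0, 0, 0, 0.05], [0, 0, 0.03, 0, 0, 0, 0.05], [0, 0, 0.02, 0, 0, 0, 0.05], [0, 0, 0.013, 0, 0, 0, 0.05], [0, 0, 0, 0, 0, 0, 0.05], [0, 0, 0, 0, 0, 0, 0.05]]
  ]
}}

```text
t: 8.93
eef_pos: [0.5104, -0.2389, 0.0282]
tool_rot: [0.001, 0.716, 0.698, 0.0]
contact_force: [0.5, 0.3, -0.3]
gripper_width: 0.585
grasp_force: 0.0
```

```bash
python3 - <<'E'
from h import *
print(bot.get_obs()["eef_pos"],step(T(bot.get_obs()),pose([.5083,-.2386,.016],-1.4),1))
E
```

```text
[ 0.51040715 -0.23886668  0.02821184] [0.0002, -0.0021, 0.0122, 0.07, 0.03, 0.01]
```

{"fn": "move_arm", "kwargs": {
  "commands": [
    [[0, 0, 0.012, 0, 0, 0, 0.05], [0, 0, 0, 0, 0, 0, 0.05], [0, 0, 0, 0, 0, 0, 0.05]]
  ]
}}

```text
t: 9.3
eef_pos: [0.5098, -0.2387, 0.0153]
tool_rot: [-0.0, 0.716, 0.698, -0.0]
contact_force: [0.1, -0.9, -0.2]
gripper_width: 0.586
grasp_force: 0.0
```

```bash
python3 - <<'E'
from h import *
o=bot.get_obs(); print(o["joint_vel"].round(3),o["eef_pos"],step(T(o),pose([.5083,-.2386,.016],-1.4),1))
E
```

```text
[ 0.001 -0.004 -0.002 -0.004 -0.     0.001 -0.   ] [ 0.50975825 -0.2386528   0.0152581 ] [0.0, -0.0015, -0.0007, -0.01, -0.0, 0.01]
```

{"fn": "move_arm", "kwargs": {
  "commands": [
    [[0, -0.0015, -0.0007, 0, 0, 0, 0.05], [0, 0, 0, 0, 0, 0, 0.03], [0, 0, 0, 0, 0, 0, 0.03], [0, 0, 0, 0, 0, 0, 0.03], [0, 0, 0, 0, 0, 0, 0.03], [0, 0, -0.01, 0, 0, 0, 0.03], [0, 0, -0.02, 0, 0, 0, 0.03], [0, 0, -0.03, 0, 0, 0, 0.03], [0, 0, -0.03, 0, 0, 0, 0.03], [0, 0, -0.02, 0, 0, 0, 0.03], [0, 0, 0, 0, 0, 0, 0.03], [0, 0, 0, 0, 0, 0, 0.03]]
  ],
  "squeeze": 45
}}

```text
t: 10.8
eef_pos: [0.5074, -0.2385, 0.125]
tool_rot: [-0.001, 0.716, 0.698, -0.0]
contact_force: [-1.4, 0.9, -2.4]
gripper_width: 0.411
grasp_force: 46.4
```

```bash
python3 - <<'E'
from h import *
o=bot.get_obs(); im=imaging.read_camera("wrist"); np.save("w3.npy",im); np.save("T3.npy",T(o))
print(o["t"],o["eef_pos"],o["tool_rot"],o["joint_vel"].round(3))
cv2.imwrite("pics/w3.png",cv2.resize(im,None,fx=1.5,fy=1.5)[:,:,::-1])
print(step(T(o),pose([.4925,.2837,.10],-17.4),16))
E
```

```text
10.8 [ 0.50737277 -0.23845631  0.12504877] [-7.88039567e-04  7.15662308e-01  6.98445899e-01 -4.07830681e-04] [-0.003  0.012  0.001  0.007 -0.     0.003 -0.001]
[0.0322, -0.006, 0.0016, -0.01, -0.0, 1.0]
```

View pics/w3.png

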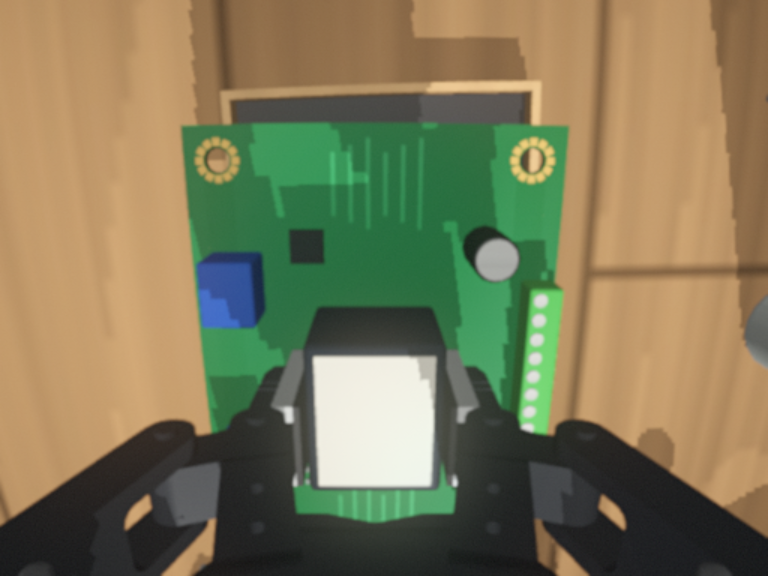

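```bash
python3 - <<'E'
from h import *
im=np.load("w3.npy"); c=imaging.calibration("wrist"); E=c["mount"]  # tool frame
h=cv2.cvtColor(im,cv2.COLOR_RGB2HSV); uv=[]
for g in [(217,160),(532,160)]:
    u,v=int(g[0]/1.5),int(g[1]/1.5); s=h[v-19:v+19,u-19:u+19]
    m=((s[...,0]>12)&(s[...,0]<36)&(s[...,1]>60)&(s[...,2]>80)).astype(np.uint8)
    k=max(cv2.findContours(m,cv2.RETR_EXTERNAL,cv2.CHAIN_APPROX_NONE)[0],key=len); k=cv2.convexHull(k)
    (x,y),_,_=cv2.fitEllipse(k); uv.append([x+u-19,y+v-19]); print(uv[-1],cv2.boundingRect(k))
for z in (.003,.004,.005):
    P=cast(c,E,uv,z); d=P[1]-P[0]; print(P.round(4).tolist(),np.linalg.norm(d),"yaw",np.degrees(np.arctan2(d[0],d[1])))
E
```

```text
[144.37279319763184, 106.45887756347656] (5, 4, 30, 32)
[354.6188316345215, 106.5519962310791] (5, 4, 30, 32)
[[0.0652, -0.0447, 0.003], [0.0652, 0.0447, 0.003]] 0.08936444922836738 yaw 0.044258043810621935
[[0.0651, -0.045, 0.004], [0.0652, 0.045, 0.004]] 0.08997686022522829 yaw 0.04425804381062514
[[0.0651, -0.0453, 0.005], [0.0652, 0.0453, 0.005]] 0.0905892712220892 yaw 0.04425804381062831
```

{"fn": "move_arm", "kwargs": {
  "commands": [
    [[0.0322, -0.006, 0.0016, 0, 0, 1.0, 0.03], [0.0322, -0.006, 0.0016, 0, 0, 1.0, 0.03], [0.0322, -0.006, 0.0016, 0, 0, 1.0, 0.03], [0.0322, -0.006, 0.0016, 0, 0, 1.0, 0.03], [0.0322, -0.006, 0.0016, 0, 0, 1.0, 0.03], [0.0322, -0.006, 0.0016, 0, 0, 1.0, 0.03], [0.0322, -0.006, 0.0016, 0, 0, 1.0, 0.03], [0.0322, -0.006, 0.0016, 0, 0, 1.0, 0.03], [0.0322, -0.006, 0.0016, 0, 0, 1.0, 0.03], [0.0322, -0.006, 0.0016, 0, 0, 1.0, 0.03], [0.0322, -0.006, 0.0016, 0, 0, 1.0, 0.03], [0.0322, -0.006, 0.0016, 0, 0, 1.0, 0.03], [0.0322, -0.006, 0.0016, 0, 0, 1.0, 0.03], [0.0322, -0.006, 0.0016, 0, 0, 1.0, 0.03], [0.0322, -0.006, 0.0016, 0, 0, 1.0, 0.03], [0.0322, -0.006, 0.0016, 0, 0, 1.0, 0.03], [0, 0, 0, 0, 0, 0, 0.03], [0, 0, 0, 0, 0, 0, 0.03], [0, 0, 0, 0, 0, 0, 0.03], [0, 0, 0, 0, 0, 0, 0.03]]
  ]
}}

```text
t: 13.35
eef_pos: [0.4933, 0.2824, 0.1003]
tool_rot: [0.0, 0.806, 0.592, -0.0]
contact_force: [0.5, -0.5, -2.2]
gripper_width: 0.413
grasp_force: 46.3
```

```bash
python3 - <<'E'
from h import *
o=bot.get_obs(); print(o["joint_vel"].round(3),o["eef_pos"],step(T(o),pose([.4925,.2837,.045],-17.4),1))
E
```

```text
[-0.001 -0.002 -0.005 -0.005  0.     0.001 -0.002] [0.49331414 0.28242538 0.10029427] [0.001, -0.0012, 0.0553, 0.0, 0.03, -0.07]
```

{"fn": "move_arm", "kwargs": {
  "commands": [
    [[0.001, -0.0012, 0.012, 0, 0, -0.07, 0.03], [0, 0, 0.02, 0, 0, 0, 0.03], [0, 0, 0.018, 0, 0, 0, 0.03], [0, 0, 0.009, 0, 0, 0, 0.03], [0, 0, 0, 0, 0, 0, 0.03], [0, 0, 0, 0, 0, 0, 0.03], [0, 0, 0, 0, 0, 0, 0.03]]
  ]
}}

```text
t: 14.22
eef_pos: [0.4928, 0.2851, 0.0421]
tool_rot: [0.0, 0.806, 0.593, 0.001]
contact_force: [0.3, 0.2, -2.0]
gripper_width: 0.414
grasp_force: 46.3
```

```bash
python3 - <<'E'
from h import *
o=bot.get_obs(); im=imaging.read_camera("wrist"); np.save("w4.npy",im)
print(o["joint_vel"].round(3),o["eef_pos"],step(T(o),pose([.4925,.2837,.030],-17.36),1))
a=[cv2.resize(im[87:127,x-20:x+20],None,fx=9.5,fy=9.5,interpolation=cv2.INTER_CUBIC) for x in (144,355)]
cv2.imwrite("pics/c4.png",np.hstack(a)[:,:,::-1])
E
```

```text
[-0.     0.001  0.001  0.003  0.001 -0.001  0.   ] [0.49276961 0.28511376 0.04206633] [-0.0014, 0.0002, 0.0121, 0.05, -0.06, 0.03]
```

View pics/c4.png

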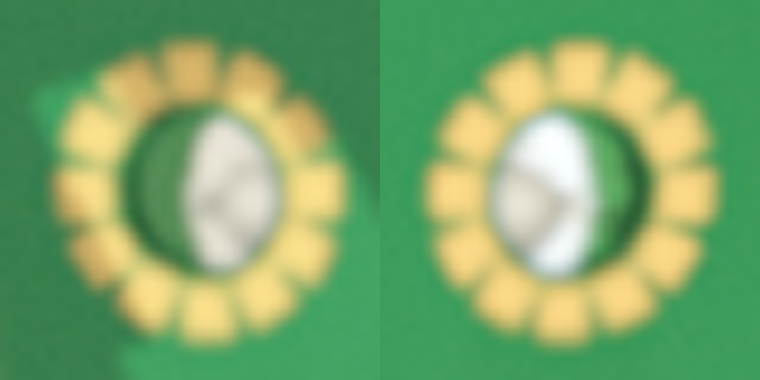

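```bash
python3 - <<'E'
from h import *
c=imaging.calibration("wrist"); E=c["mount"]
o=bot.get_obs(); t=T(o); r=np.radians(-17.36); Rm=np.array([[np.cos(r),-np.sin(r)],[np.sin(r),np.cos(r)]])
for i,(s,x0) in enumerate(((-1,124),(1,335))):
    w=np.r_[np.array([s*.045,.065])@Rm.T+[.4925,.2837],.0303]
    tl=t[:3,:3].T@(w-t[:3,3])
    A=np.array([tl,[.065,s*.045,tl[2]],tl+[0,0,.0107]])
    print(tl.round(4),((proj(c,E,A)-[x0,87]+.5)*9.5+[380*i,0]).round(0).tolist())
E
```

```text
[ 0.0637 -0.0447  0.0117] [[255.0, 214.0], [247.0, 186.0], [315.0, 204.0]]
[0.0636 0.0453 0.0118] [[526.0, 218.0], [523.0, 188.0], [467.0, 207.0]]
```

{"fn": "move_arm", "kwargs": {
  "commands": [
    [[-0.0012, 0.0002, 0.002, 0, 0, 0, 0.03], [0, 0, 0, 0, 0, 0, 0.03], [0, 0, 0.003, 0, 0, 0, 0.03], [0, 0, 0.003, 0, 0, 0, 0.03], [0, 0, 0.001, 0, 0, 0, 0.03], [0, 0, 0, 0, 0, 0, 0.03], [0, 0, 0, 0, 0, 0, 0.03]]
  ]
}}

```text
t: 15.15
eef_pos: [0.4922, 0.2836, 0.0324]
tool_rot: [0.0, 0.806, 0.593, 0.0]
contact_force: [-0.6, -0.3, -2.5]
gripper_width: 0.414
grasp_force: 46.3
```

{"fn": "move_arm", "kwargs": {
  "commands": [
    [[0, 0, 0.001, 0, 0, 0, 0.03], [0, 0, 0.0005, 0, 0, 0, 0.03], [0, 0, 0, 0, 0, 0, 0.03]]
  ]
}}

```text
t: 15.52
eef_pos: [0.4924, 0.2836, 0.031]
tool_rot: [0.0, 0.806, 0.593, 0.0]
contact_force: [-0.3, 0.8, -1.5]
gripper_width: 0.414
grasp_force: 46.3
```

{"fn": "move_arm", "kwargs": {
  "commands": [
    [[0, 0, 0.0005, 0, 0, 0, 0.03], [0, 0, 0, 0, 0, 0, 0.03], [0, 0, 0, 0, 0, 0, 0.052], [0, 0, 0, 0, 0, 0, 0.052], [0, 0, 0, 0, 0, 0, 0.052]]
  ]
}}

```text
t: 16.15
eef_pos: [0.4921, 0.2837, 0.0305]
tool_rot: [-0.0, 0.806, 0.593, 0.0]
contact_force: [0.1, -0.3, 0.0]
gripper_width: 0.612
grasp_force: 0.0
```

{"fn": "move_arm", "kwargs": {
  "commands": [
    [[0, 0, 0, 0, 0, 0, 0.054], [0, 0, -0.02, 0, 0, 0, 0.054], [0, 0, -0.04, 0, 0, 0, 0.03], [0, 0, -0.05, 0, 0, 0, 0], [0, 0, -0.01, 0, 0, 0, 0], [0, 0, 0, 0, 0, 0, 0], [0, 0, 0, 0, 0, 0, 0]]
  ]
}}

```text
t: 17.02
eef_pos: [0.4914, 0.2829, 0.1494]
tool_rot: [-0.0, 0.806, 0.593, -0.001]
contact_force: [-0.1, 0.1, -0.7]
gripper_width: 0.0
grasp_force: 0.0
```

```bash
python3 - <<'E'
from h import *
o=bot.get_obs(); im=imaging.read_camera("wrist"); np.save("w5.npy",im); np.save("T5.npy",T(o))
print(o["t"],o["eef_pos"],o["joint_vel"].round(3))
cv2.imwrite("pics/w5.png",cv2.resize(im,None,fx=1.5,fy=1.5)[:,:,::-1])
E
```

```text
17.025 [0.49139424 0.28294139 0.1493925 ] [-0.001  0.011  0.003  0.004  0.    -0.002  0.001]
```

View pics/w5.png

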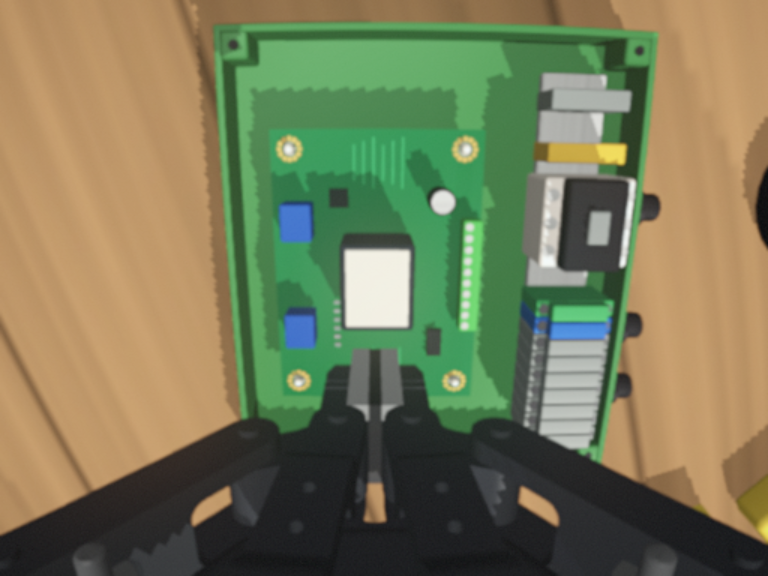

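```bash
python3 - <<'E'
from h import *
im=np.load("w5.npy"); t=np.load("T5.npy"); c=imaging.calibration("wrist"); E=t@c["mount"]
h=cv2.cvtColor(im,cv2.COLOR_RGB2HSV); uv=[]
for g in [(289,149),(466,149),(455,380),(299,380)]:
    u,v=int(g[0]/1.5),int(g[1]/1.5); s=h[v-13:v+13,u-13:u+13]
    m=((s[...,0]>12)&(s[...,0]<36)&(s[...,1]>60)&(s[...,2]>90)).astype(np.uint8)
    k=max(cv2.findContours(m,cv2.RETR_EXTERNAL,cv2.CHAIN_APPROX_NONE)[0],key=len); k=cv2.convexHull(k)
    (x,y),_,_=cv2.fitEllipse(k); uv.append([x+u-13,y+v-13])
for z in (.024,.026,.028): print(z,fit(cast(c,E,uv,z),[(-45,65),(45,65),(45,-65),(-45,-65)]))
r=np.radians(-17.36)
for s in (1,-1):
    p=np.array([.4925,.2837])+s*.06*np.array([-np.sin(r),np.cos(r)]); print(step(t,pose([*p,.06],-17.36),1))
E
```

```text
0.024 (array([0.49225362, 0.28298476]), np.float64(-17.352512444300437), [[-0.2, 0.65], [0.47, 0.32], [0.25, -0.59], [-0.52, -0.38]])
0.026 (array([0.4924073 , 0.28348653]), np.float64(-17.35251244430043), [[-0.02, 0.08], [0.01, -0.05], [0.07, -0.02], [-0.05, -0.02]])
0.028 (array([0.49256099, 0.28398831]), np.float64(-17.35251244430043), [[0.15, -0.48], [-0.46, -0.41], [-0.11, 0.55], [0.42, 0.35]])
[0.0612, 0.001, 0.0893, -0.07, 0.09, 0.04]
[-0.0588, 0.0009, 0.0895, -0.07, 0.09, 0.04]
```

{"fn": "move_arm", "kwargs": {
  "commands": [
    [[0.031, 0.001, 0, 0, 0, 0, 0], [0.031, 0, 0, 0, 0, 0, 0], [0, 0, 0.04, 0, 0, 0, 0], [0, 0, 0.04, 0, 0, 0, 0], [0, 0, 0.025, 0, 0, 0, 0], [0, 0, 0.01, 0, 0, 0, 0], [0, 0, 0, 0, 0, 0, 0], [0, 0, 0, 0, 0, 0, 0], [0, 0, 0, 0, 0, 0, 0]]
  ]
}}

```text
t: 18.2
eef_pos: [0.5122, 0.3429, 0.0365]
tool_rot: [0.0, 0.806, 0.592, 0.001]
contact_force: [-0.1, -0.7, -0.5]
gripper_width: -0.004
grasp_force: 0.0
```

{"fn": "move_arm", "kwargs": {
  "commands": [
    [[0, 0, 0.005, 0, 0, 0, 0], [0, 0, 0.0045, 0, 0, 0, 0], [0, 0, 0, 0, 0, 0, 0], [0, 0, 0.0005, 0, 0, 0, 0], [0, 0, 0.0005, 0, 0, 0, 0], [0, 0, 0.0005, 0, 0, 0, 0], [0, 0, 0, 0, 0, 0, 0]]
  ]
}}

```text
t: 19.08
eef_pos: [0.5116, 0.3425, 0.0246]
tool_rot: [0.0, 0.806, 0.593, 0.0]
contact_force: [0.4, 0.0, 2.0]
gripper_width: -0.002
grasp_force: 0.8
```

Contact, 2 N. Go on in small steps.

{"fn": "move_arm", "kwargs": {
  "commands": [
    [[0, 0, 0.0005, 0, 0, 0, 0], [0, 0, 0.0005, 0, 0, 0, 0], [0, 0, 0, 0, 0, 0, 0]]
  ]
}}

```text
t: 19.45
eef_pos: [0.5117, 0.3427, 0.0236]
tool_rot: [-0.0, 0.806, 0.593, 0.0]
contact_force: [-0.5, -1.1, 3.5]
gripper_width: 0.0
grasp_force: 2.0
```

{"fn": "move_arm", "kwargs": {
  "commands": [
    [[0, 0, 0.0005, 0, 0, 0, 0], [0, 0, 0.0005, 0, 0, 0, 0], [0, 0, 0, 0, 0, 0, 0]]
  ]
}}

```text
t: 19.82
eef_pos: [0.5113, 0.3422, 0.0219]
tool_rot: [0.0, 0.806, 0.593, -0.0]
contact_force: [0.3, 0.1, -0.2]
gripper_width: 0.001
grasp_force: 0.0
```

{"fn": "move_arm", "kwargs": {
  "commands": [
    [[0, 0, -0.02, 0, 0, 0, 0], [0, 0, -0.045, 0, 0, 0, 0], [-0.04, 0, 0, 0, 0, 0, 0], [-0.042, 0, 0, 0, 0, 0, 0], [-0.04, 0, 0, 0, 0, 0, 0], [0, 0, 0, 0, 0, 0, 0], [0, 0, 0.035, 0, 0, 0, 0], [0, 0, 0.018, 0, 0, 0, 0], [0, 0, 0, 0, 0, 0, 0], [0, 0, 0, 0, 0, 0, 0], [0, 0, 0, 0, 0, 0, 0]]
  ]
}}

```text
t: 21.2
eef_pos: [0.4758, 0.2266, 0.0353]
tool_rot: [0.0, 0.805, 0.593, 0.001]
contact_force: [0.8, -0.2, -0.4]
gripper_width: 0.001
grasp_force: 0.0
```

{"fn": "move_arm", "kwargs": {
  "commands": [
    [[-0.0015, 0, 0.005, 0, 0, 0, 0], [0, 0, 0.0035, 0, 0, 0, 0], [0, 0, 0, 0, 0, 0, 0], [0, 0, 0.0005, 0, 0, 0, 0], [0, 0, 0.0005, 0, 0, 0, 0], [0, 0, 0, 0, 0, 0, 0]]
  ]
}}

```text
t: 21.95
eef_pos: [0.4748, 0.2246, 0.0249]
tool_rot: [-0.0, 0.806, 0.593, 0.0]
contact_force: [-0.2, 0.3, 0.5]
gripper_width: -0.003
grasp_force: 0.0
```

{"fn": "move_arm", "kwargs": {
  "commands": [
    [[0, 0, 0.0005, 0, 0, 0, 0], [0, 0, 0.0005, 0, 0, 0, 0], [0, 0, 0, 0, 0, 0, 0]]
  ]
}}

```text
t: 22.32
eef_pos: [0.4749, 0.2246, 0.024]
tool_rot: [0.0, 0.806, 0.593, 0.0]
contact_force: [-0.5, -0.4, 2.5]
gripper_width: 0.003
grasp_force: 1.3
```

{"fn": "move_arm", "kwargs": {
  "commands": [
    [[0, 0, 0.0005, 0, 0, 0, 0], [0, 0, 0.0005, 0, 0, 0, 0], [0, 0, 0, 0, 0, 0, 0]]
  ]
}}

```text
t: 22.7
eef_pos: [0.4748, 0.2246, 0.0227]
tool_rot: [-0.0, 0.806, 0.593, 0.0]
contact_force: [-0.2, 0.0, -0.5]
gripper_width: -0.001
grasp_force: 0.1
```

{"fn": "move_arm", "kwargs": {
  "commands": [
    [[0, 0, 0.0005, 0, 0, 0, 0], [0, 0, 0.0005, 0, 0, 0, 0], [0, 0, 0, 0, 0, 0, 0]]
  ]
}}

```text
t: 23.08
eef_pos: [0.4746, 0.2245, 0.0217]
tool_rot: [-0.0, 0.806, 0.593, -0.0]
contact_force: [0.2, -0.5, 0.3]
gripper_width: -0.003
grasp_force: 0.0
```

{"fn": "move_arm", "kwargs": {
  "commands": [
    [[0, 0, 0.0005, 0, 0, 0, 0], [0, 0, 0, 0, 0, 0, 0]]
  ]
}}

```text
t: 23.32
eef_pos: [0.4747, 0.2246, 0.0214]
tool_rot: [-0.0, 0.806, 0.593, -0.0]
contact_force: [0.2, -0.2, 0.7]
gripper_width: -0.002
grasp_force: 0.0
```

{"fn": "move_arm", "kwargs": {
  "commands": [
    [[0, 0, 0.0005, 0, 0, 0, 0], [0, 0, 0, 0, 0, 0, 0]]
  ]
}}

```text
t: 23.58
eef_pos: [0.4748, 0.2246, 0.0211]
tool_rot: [0.0, 0.806, 0.593, -0.0]
contact_force: [-1.5, -0.8, 2.8]
gripper_width: -0.002
grasp_force: 1.6
```

{"fn": "move_arm", "kwargs": {
  "commands": [
    [[0, 0, 0.0005, 0, 0, 0, 0], [0, 0, 0, 0, 0, 0, 0]]
  ]
}}

```text
t: 23.82
eef_pos: [0.4748, 0.2246, 0.0208]
tool_rot: [0.0, 0.806, 0.593, 0.0]
contact_force: [-1.7, -1.1, 7.2]
gripper_width: -0.002
grasp_force: 3.4
```

{"fn": "move_arm", "kwargs": {
  "commands": [
    [[0, 0, 0.0005, 0, 0, 0, 0], [0, 0, 0, 0, 0, 0, 0]]
  ]
}}

```text
t: 24.08
eef_pos: [0.4748, 0.2246, 0.0205]
tool_rot: [0.0, 0.806, 0.593, 0.0]
contact_force: [-2.9, -1.9, 9.9]
gripper_width: -0.0
grasp_force: 4.7
```

{"fn": "move_arm", "kwargs": {
  "commands": [
    [[0, 0, 0.0003, 0, 0, 0, 0], [0, 0, 0, 0, 0, 0, 0]]
  ]
}}

```text
t: 24.32
eef_pos: [0.4748, 0.2246, 0.0203]
tool_rot: [0.0, 0.806, 0.593, 0.0]
contact_force: [-3.5, -2.1, 10.2]
gripper_width: -0.003
grasp_force: 5.4
```

{"fn": "move_arm", "kwargs": {
  "commands": [
    [[0, 0, 0.0002, 0, 0, 0, 0], [0, 0, 0, 0, 0, 0, 0]]
  ]
}}

```text
t: 24.58
eef_pos: [0.4748, 0.2246, 0.0202]
tool_rot: [0.0, 0.806, 0.593, 0.0]
contact_force: [-2.9, -2.6, 11.4]
gripper_width: 0.001
grasp_force: 5.9
```

{"fn": "move_arm", "kwargs": {
  "commands": [
    [[0, 0, 0.0003, 0, 0, 0, 0], [0, 0, 0, 0, 0, 0, 0], [0, 0, 0, 0, 0, 0, 0]]
  ]
}}

```text
t: 24.95
eef_pos: [0.4749, 0.2246, 0.0201]
tool_rot: [0.0, 0.806, 0.593, 0.0]
contact_force: [-3.5, -2.9, 15.1]
gripper_width: 0.005
grasp_force: 7.1
```

{"fn": "move_arm", "kwargs": {
  "commands": [
    [[0, 0, -0.003, 0, 0, 0, 0], [0, 0, -0.02, 0, 0, 0, 0], [0, 0, -0.045, 0, 0, 0, 0], [0.04, 0, 0, 0, 0, 0, 0], [0.042, 0, 0, 0, 0, 0, 0], [0.04, 0, 0, 0, 0, 0, 0], [0, 0, 0, 0, 0, 0, 0], [0, 0, 0.035, 0, 0, 0, 0], [0, 0, 0.022, 0, 0, 0, 0], [0, 0, 0, 0, 0, 0, 0], [0, 0, 0, 0, 0, 0, 0], [0, 0, 0, 0, 0, 0, 0]]
  ]
}}

```text
t: 26.45
eef_pos: [0.5118, 0.3413, 0.0313]
tool_rot: [0.0, 0.806, 0.592, 0.001]
contact_force: [0.7, 0.3, -1.0]
gripper_width: 0.001
grasp_force: 0.0
```

{"fn": "move_arm", "kwargs": {
  "commands": [
    [[0, 0, 0.005, 0, 0, 0, 0], [0, 0, 0.003, 0, 0, 0, 0], [0, 0, 0, 0, 0, 0, 0], [0, 0, 0, 0, 0, 0, 0]]
  ]
}}

```text
t: 26.95
eef_pos: [0.5111, 0.3411, 0.0221]
tool_rot: [-0.0, 0.806, 0.593, -0.0]
contact_force: [1.3, 1.0, 0.0]
gripper_width: -0.001
grasp_force: 0.0
```

{"fn": "move_arm", "kwargs": {
  "commands": [
    [[0, 0, 0.0005, 0, 0, 0, 0], [0, 0, 0.0005, 0, 0, 0, 0], [0, 0, 0, 0, 0, 0, 0]]
  ]
}}

```text
t: 27.32
eef_pos: [0.5112, 0.3411, 0.0212]
tool_rot: [0.0, 0.806, 0.593, 0.0]
contact_force: [-0.2, 0.5, 1.1]
gripper_width: -0.001
grasp_force: 0.6
```

{"fn": "move_arm", "kwargs": {
  "commands": [
    [[0, 0, 0.0005, 0, 0, 0, 0], [0, 0, 0.0005, 0, 0, 0, 0], [0, 0, 0, 0, 0, 0, 0]]
  ]
}}

```text
t: 27.7
eef_pos: [0.5112, 0.3411, 0.0208]
tool_rot: [0.0, 0.806, 0.593, 0.0]
contact_force: [-1.8, -1.6, 7.8]
gripper_width: 0.005
grasp_force: 3.7
```

{"fn": "move_arm", "kwargs": {
  "commands": [
    [[0, 0, 0.0005, 0, 0, 0, 0], [0, 0, 0, 0, 0, 0, 0]]
  ]
}}

```text
t: 27.95
eef_pos: [0.5112, 0.3411, 0.0205]
tool_rot: [0.0, 0.806, 0.593, 0.0]
contact_force: [-2.8, -1.1, 9.5]
gripper_width: -0.0
grasp_force: 4.7
```

{"fn": "move_arm", "kwargs": {
  "commands": [
    [[0, 0, 0.0003, 0, 0, 0, 0], [0, 0, 0, 0, 0, 0, 0]]
  ]
}}

```text
t: 28.2
eef_pos: [0.5112, 0.3411, 0.0203]
tool_rot: [0.0, 0.806, 0.593, 0.0]
contact_force: [-2.7, -2.7, 10.7]
gripper_width: 0.005
grasp_force: 5.3
```

{"fn": "move_arm", "kwargs": {
  "commands": [
    [[0, 0, 0.0003, 0, 0, 0, 0], [0, 0, 0, 0, 0, 0, 0]]
  ]
}}

```text
t: 28.45
eef_pos: [0.5112, 0.3411, 0.0202]
tool_rot: [0.0, 0.806, 0.593, 0.0]
contact_force: [-2.1, -2.2, 11.8]
gripper_width: 0.001
grasp_force: 6.0
```

{"fn": "move_arm", "kwargs": {
  "commands": [
    [[0, 0, 0.0002, 0, 0, 0, 0], [0, 0, 0, 0, 0, 0, 0], [0, 0, 0, 0, 0, 0, 0]]
  ]
}}

```text
t: 28.82
eef_pos: [0.5112, 0.3411, 0.0202]
tool_rot: [0.0, 0.806, 0.593, 0.0]
contact_force: [-3.4, -3.2, 14.3]
gripper_width: 0.0
grasp_force: 6.6
```

{"fn": "move_arm", "kwargs": {
  "commands": [
    [[0, 0, -0.003, 0, 0, 0, 0], [0, 0, -0.03, 0, 0, 0, 0], [0, 0, -0.05, 0, 0, 0, 0], [-0.04, 0, -0.02, 0, 0, 0, 0], [-0.01, 0, 0, 0, 0, 0, 0], [0, 0, 0, 0, 0, 0, 0], [0, 0, 0, 0, 0, 0, 0], [0, 0, 0, 0, 0, 0, 0]]
  ]
}}

```text
t: 29.82
eef_pos: [0.4959, 0.2943, 0.1211]
tool_rot: [-0.0, 0.805, 0.593, -0.0]
contact_force: [0.8, -0.1, -0.4]
gripper_width: -0.0
grasp_force: 0.0
```

```bash
python3 - <<'E'
from h import *
o=bot.get_obs(); im=imaging.read_camera("wrist"); c,E=cam("wrist",o)
print(o["t"],o["eef_pos"],o["joint_vel"].round(3))
r=np.radians(-17.36); Rm=np.array([[np.cos(r),-np.sin(r)],[np.sin(r),np.cos(r)]]); M=[(-45,65),(45,65),(45,-65),(-45,-65)]
g=proj(c,E,np.c_[np.array(M)/1000@Rm.T+[.4925,.2837],[.0206]*4])
h=cv2.cvtColor(im,cv2.COLOR_RGB2HSV); uv=[]; big=[]
for u,v in g.astype(int):
    s=h[v-15:v+15,u-15:u+15]
    m=((s[...,0]>12)&(s[...,0]<36)&(s[...,1]>60)&(s[...,2]>90)).astype(np.uint8)
    k=cv2.convexHull(np.vstack(cv2.findContours(m,cv2.RETR_EXTERNAL,cv2.CHAIN_APPROX_NONE)[0])); print(cv2.boundingRect(k))
    (x,y),_,_=cv2.fitEllipse(k); uv.append([x+u-15,y+v-15])
    big.append(cv2.resize(im[v-15:v+15,u-15:u+15],(290,290),interpolation=cv2.INTER_CUBIC))
for z in (.0195,.0206,.022): print(z,fit(cast(c,E,uv,z),M))
cv2.imwrite("pics/c6.png",np.vstack([np.hstack(big[:2]),np.hstack([big[3],big[2]])])[:,:,::-1])
E
```

```text
29.825 [0.49588059 0.2942832  0.12107791] [ 0.002 -0.004  0.001  0.     0.001  0.     0.002]
(6, 7, 19, 19)
(7, 6, 18, 20)
(8, 10, 16, 14)
(8, 9, 16, 15)
0.0195 (array([0.49222658, 0.282963  ]), np.float64(-17.337764116685797), [[-0.16, 0.84], [0.65, 0.54], [0.15, -0.72], [-0.64, -0.67]])
0.0206 (array([0.49233884, 0.28331607]), np.float64(-17.3377641166858), [[-0.05, 0.5], [0.36, 0.32], [0.05, -0.38], [-0.35, -0.45]])
0.022 (array([0.49248172, 0.28376543]), np.float64(-17.337764116685808), [[0.08, 0.06], [0.0, 0.04], [-0.09, 0.06], [0.01, -0.16]])
```

View pics/c6.png

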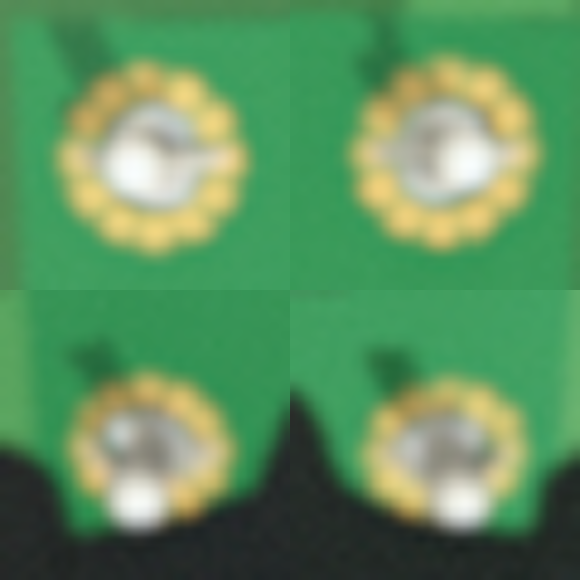

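```bash
python3 - <<'E'
from h import *
s=cv2.cvtColor(cv2.imread("pics/c6.png"),cv2.COLOR_BGR2HSV)[...,1]
# min saturation on ring, by direction (image right, left, and diagonals for reference)
for n,(cx,cy,r) in {"-x+y":(153,157,70),"+x+y":(446,155,70),"-x-y":(152,448,60),"+x-y":(445,450,60)}.items():
    print(n,[(a,int(cv2.blur(s,(9,9))[int(cy+r*.98*np.sin(np.radians(a))),int(cx+r*np.cos(np.radians(a)))])) for a in range(0,360,15)])
E
```

```text
-x+y [(0, 69), (15, 94), (30, 115), (45, 106), (60, 113), (75, 116), (90, 117), (105, 115), (120, 116), (135, 111), (150, 114), (165, 95), (180, 77), (195, 93), (210, 128), (225, 124), (240, 130), (255, 119), (270, 126), (285, 115), (300, 116), (315, 107), (330, 116), (345, 97)]
+x+y [(0, 72), (15, 94), (30, 121), (45, 117), (60, 122), (75, 118), (90, 121), (105, 118), (120, 119), (135, 113), (150, 121), (165, 102), (180, 71), (195, 88), (210, 123), (225, 121), (240, 125), (255, 123), (270, 123), (285, 114), (300, 121), (315, 120), (330, 124), (345, 93)]
-x-y [(0, 75), (15, 73), (30, 99), (45, 115), (60, 117), (75, 50), (90, 6), (105, 4), (120, 12), (135, 48), (150, 95), (165, 83), (180, 71), (195, 88), (210, 106), (225, 116), (240, 128), (255, 122), (270, 122), (285, 115), (300, 121), (315, 116), (330, 119), (345, 108)]
+x-y [(0, 76), (15, 75), (30, 83), (45, 44), (60, 11), (75, 6), (90, 14), (105, 60), (120, 111), (135, 109), (150, 104), (165, 84), (180, 73), (195, 99), (210, 121), (225, 128), (240, 123), (255, 108), (270, 108), (285, 105), (300, 111), (315, 110), (330, 110), (345, 102)]
```

All eight barbs show as pale dips over the ring at 0° and 180°, on all four standoffs, so the board is snapped home. The gripper is clear.

```bash
python3 -c "
from station import bot
print(bot.hand_in())"
```

```text
the job is handed in; nothing more can be done
None
```

The circuit board is in the control box with its terminals towards the rail; the last picture shows all eight barbs sprung out over it, the force readings while pressing peaked at 15.1 N, and the job was handed in at about 30 s (no verdict was returned).

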